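# Draw a bearing out through the parts lock

## Robot

A 6-joint arm with a two-finger parallel gripper is mounted at the origin on the work surface. World frame = base frame: x ahead of the robot, y to its left, z up, the work surface at z = 0. Lengths are in m, angles in rad, forces in N, time in s.
With the tool pointing down it reaches from about 0.425 to 0.95 m from the base axis. Payload 3.5 kg.
Tool frame: the origin (TCP) lies at the very end of the fingers, on their centre line; the grasp point (between the pads) lies ctrl.grip_point_offset behind it (ctrl.grip_point_offset is the distance from the TCP to the grasp point, in m); z points along the fingers, y is the direction in which the jaws open and shut (so a half turn about z gives the same grasp; the last joint's range is limited). The gripper opens to 85 mm and grips with 20 to 120 N. Pads are 22 mm wide; open, the fingers measure 114 mm over their backs; the gripper's body (76 mm by 85 mm) begins 54 mm behind the grasp point. The pads swing forward as they close: fully open they stand 13 mm farther back than shut.
Start: joints at [1.05, 0.286, 1.577, -0, 1.279, -0.15], TCP at [0.245, 0.629, 0.231] pointing down, gripper open.
Joint ranges: [-2.77, 2.77], [-0.9, 2.22], [0.21, 2.48], [-1.53, 4.67], [0.24, 2.81], [-2.84, 2.84]. Speed limits (rad/s): [2.79, 2.79, 3.14, 3.14, 3.14, 3.14].

## Interface

Orientations are given as a unit quaternion [x, y, z, w].
In Python, from plant import telemetry, imaging, ticket, finder, ctrl gives the robot as it stands. The module is installed in compiled form; this text tells all that it offers.
- The arm moves only by the shell command python3 -m crank 'ROWS' [FORCE]. ROWS is JSON, a list of rows, each a list of 7 numbers: the shift along the tool's x, y, z scaled (see below), then the turn, a rotation vector about the tool's x, y, z scaled (see below), then the opening, from 0 (shut) to 1 (fully open). A call has 1 to 12 rows; each row is the pose to reach, as a shift and turn from the pose commanded when the call began, along the tool's axes at that moment; what a row does not reach only later rows make up. The controller multiplies each number of a shift by 0.15 m and each number of a turn by 90 degrees. A row lasts 1/10 s, in which the tool goes at most 50 mm and 8.59 degrees, less where a joint would pass 70% of its speed; a pose out of reach is approached as far as the arm can. A call with a number of a shift or a turn outside -1 to 1 is refused whole. A call with a gripper value outside its range is refused whole. The fingers move at their own pace and stop on an object; FORCE is the grip in N (left out, the last holds). Time passes only in rows, so rows that repeat a pose let the fingers close. It gives the time, the measured TCP pose, the force and the opening at its end, in the units of the state.
- telemetry.get_state(): the state, without advancing time (a new reading comes with each control period).
- imaging.read_camera(name): name is "side" or "top"; returns a dict with "pixels" (480x640x3 uint8, red, green, blue), "vfov" (degrees; the focal length in pixels is half the picture's height over the tangent of half this angle, whatever the lens; pixels are square), "cx", "cy" (the principal point, pixels), "rvec" (rotation vector, rad) and "tvec" (3), from world to camera coordinates, as OpenCV has them. Camera axes: x right, y down, z forward; pixel columns grow to the right and rows downward; lengths in m; the calibration is good to about 2 mm. A picture is of the moment at which its call begins. There is no depth.
- ticket.sign_off(): hands the job in, once; it reports no verdict.
Trained networks look in a picture, given as the dict that the camera call returned (one of the last four; its "shot" number tells which), for a name from the list of things; names that differ only in an ending like _2 or _b are one class to them, and where a whole thing is asked for, a point or a joint stands for the part that bears it (a point fixed in the world has none). Each returns a list of dicts, best first, with "confidence" (0 to 1); they miss things now and then, are a little off and sometimes report something else, mostly with a low value. They report only what shows in the picture. A call takes as long as a camera call.
- finder.masks_of(label, picture): "pixels" (480x640 bool, what is visible of it) and "extent" ([left, top, right, bottom] in pixels, round what is visible of it).
- finder.pinpoint(label, picture): "location" ([row, column] in pixels: a listed point, or the origin of a listed thing).
The state is a dict: "time": time; "qpos": joint angles; "dq": joint speeds; "joint_efforts": joint torques, N m; "eef_pos": TCP position; "tcp_rot": TCP orientation; "contact_force": force on the tool from outside, world axes, zero at the start; "wrist_torque": the same for the moment, N m; "opening": opening from 0.0 (shut) to 1.0 (fully open).
Only numpy, scipy, OpenCV 4.12 (cv2) and the standard library are available. Lean on these libraries where they do the work, as an engineer would, in place of code of your own. Each camera call takes 0.05 s, during which the arm holds its last target.

## Task

Fetch the ball bearing that the clean assembly side has left in the bench's pass box. First make sure by touch that the yellow inner door is fully shut: press its black push plate firmly against the frame, which also pushes it home if it is ajar. Only then slide the clear outer hatch on top fully open by its red fin, press the orange ejector lever all the way down so that the bearing rises, lift the bearing out and set it down gently, upright, in the green tray; leave the hatch open, the inner door shut and everything else on the bench undisturbed.

Things in the scene. Friction and masses are not known exactly. Their poses are not given: they have to be found in the camera images.
- passbox: Fixed bench-top pass box, 220 (x) x 380 (y) x 130 mm tall; origin at table level under the seam of its halves. x points away from the robot, y to the robot's left, within 0.25 rad. White chamber at y 0..+180 mm (inside x -98..+98, y +12..+168, open-topped under the hatch); grey filter unit at y -190..0, flat top. Hatch runners at x +-106 mm stand 11 mm above the top.
- screen (a point): Top of the middle of the low clear screen, 130 mm tall and 12 mm thick, that runs along the box's x at box y +174 mm, from box x -206 to +206 mm, with the inner door in it. This point is at box x 0. Beyond it (+y) is the clean side. Its feet at both ends reach 35 mm out, 6 mm high.
- nest (a point): Mouth of the round pocket (39 mm wide, 28 mm deep) in the blue nest block that holds the bearing, in the chamber at box x +20, y +90 mm, 85 mm above the table. The block is 70 x 70 mm, its top level with this point; chamber floor at 30 mm.
- inner_door (a joint): Hinge angle of the yellow inner door (rad): 0 is shut against its frame, a larger value is open (its free edge swings out to the box's +y). It starts between shut and 0.2 rad ajar and stays where it is left; about 1 N at the push plate swings it, and at 0 it stops hard. A reading near 0 is too noisy to prove it shut.
- push_plate (a point): Centre of the outer face of the black springy rubber push plate (40 x 50 mm, stands 10 mm off the door, gives 1 mm per 2 N, 6 mm at most) near the yellow door's free edge, 91 mm above the table. Door 166 mm wide, 12 mm thick, 22 to 130 mm high, on the box's +y face; upright hinge at box x +83, y +181 mm, 135 mm from the plate. Site y points out of the door, z up. Push along box -y.
- hatch (a joint): How far the outer hatch has slid open (m): 0 shut, as it starts; 0.165 fully open. It slides along the box's -y, over the filter unit; takes 2 to 3 N and stays where it is left.
- fin (a point): Centre of the top edge of the red upright fin on the hatch: 60 mm long (box x), 10 mm thick (box y), 32 mm tall, its top 171 mm above the table. Hatch plate: clear pane in an aluminium frame, 200 x 166 mm, top at 139 mm. Shut, the fin's centre line is at box x 0, y +45 mm. Site axes are the box's.
- ejector (a joint): Angle of the ejector lever (rad): 0 up, as it starts; 0.27 fully pressed, where it stops. It stays where it is left. The bearing rises 61.5 mm per rad, 16 mm in all.
- lever_pad (a point): Centre of the top face of the orange lever pad, 26 mm (x) by 30 mm (y), in the chamber at box x -60, y +77 mm; 112 mm above the table when up. Pressing straight down sinks it about 18 mm and takes 3 to 4 N, then it stops hard. The lever pivots 65 mm further along the box's +y.
- bearing: Steel ball bearing with black seals, a cylinder 36 mm across and 30 mm tall, about 0.11 kg; origin at the centre of its underside, z along its axis. Seated, its top stands 2 mm above the nest block; ejected, 18 mm above, so that it can be gripped across its diameter.
- tray: Fixed green tray with a dark mat, 200 mm (x) by 160 mm (y) outside, walls 5 mm thick and 25 mm high, floor 5 mm thick; origin at the centre of its underside, at table level. A brass bushing stands towards its +x end.
- bushing: Small brass bushing, 28 mm across, 20 mm tall, standing in the tray; bystander. Origin at its underside.
- jar: Jar with red lid, 60 mm across, 70 mm tall; bystander on the clean side. Origin at its underside.
- bottle: Bottle with blue cap, 56 mm across, 130 mm tall; bystander on the clean side. Origin at its underside.
- carton: Cardboard carton 70 by 80 by 60 mm; bystander. Origin at its underside.
- wrench: Wrench lying on the bench; bystander. Origin at its underside.
- screwdriver: Screwdriver lying on the bench; bystander. Origin at its underside.
- mug: Blue mug, 76 mm across, 90 mm tall; bystander. Origin at its underside.

How it is judged:
On the way, in this order (a step that is already met when the one before it is completed fails the run):
1. with the hatch still shut, the gripper presses the inner door against its frame with more than 3 N, and it is fully shut (contact force between any of the fingers, the arm and inner_door above 3 N and value of joint inner_door below 0.02 rad and value of joint hatch below 0.008 m), for 0.1 s.
2. the hatch is slid open (over 145 mm) with the inner door shut (value of joint hatch above 0.145 m and value of joint inner_door below 0.02 rad), for 0.1 s.
3. the ejector lever is pressed down and the bearing has risen (value of joint ejector above 0.22 rad and z of bearing in the frame of passbox above 0.068 m), for 0.1 s.
At the end, for the whole second after the job is handed in: The bearing stands upright (within 0.15 rad) and at rest on the floor of the tray, its centre within 80 mm (x) and 60 mm (y) of the tray's centre; the hatch is open by more than 140 mm and the inner door shut (below 0.03 rad) (x of bearing in the frame of tray between -0.08 and 0.08 m and y of bearing in the frame of tray between -0.06 and 0.06 m and z of bearing in the frame of tray between 0.002 and 0.01 m and angle between bearing's own z axis and vertical below 0.15 rad and linear speed of bearing below 0.02 m/s and value of joint hatch above 0.14 m and value of joint inner_door below 0.03 rad); the robot touches nothing.
It fails at once if both doors open at once: the hatch open over 10 mm while the inner door is more than 0.03 rad ajar (value of joint hatch above 0.01 m and value of joint inner_door above 0.03 rad).
It fails at once if the bearing dropped (falling faster than 0.7 m/s, untouched by the gripper) (linear speed of bearing above 0.7 m/s and contact force between the fingers and bearing below 0.05 N).
It fails at once if a bystander (jar, bottle, carton, wrench, screwdriver, mug or bushing) moved more than 30 mm (distance of any of jar, bottle, carton, wrench, screwdriver, mug, bushing from where it was at the start of the episode above 0.03 m).
It also fails if it takes over 70 s, if anything falls off the work surface, if the arm or the gripper's body presses on something with over 40 N, if the wrist force passes 120 N, or if a joint passes its speed limit or range.

## Working session

There is one attempt and no reset: what is moved stays moved. The work goes in short steps, Python scripts to look and compute and a shell command to move; the robot and the scene stay as the last step left them, time stands still between calls to the robot, and variables do not carry over. Pictures are saved under pics/ and viewed, and the job is handed in when it is done.

```bash
mkdir -p pics; ls; python3 - <<'E'
from plant import telemetry, imaging, ctrl
import cv2
s=telemetry.get_state()
for k,v in s.items(): print(k,v)
print(ctrl.grip_point_offset)
for n in ("side","top"):
    p=imaging.read_camera(n)
    cv2.imwrite(f"pics/{n}0.png",p["pixels"][:,:,::-1])
    print(n,{k:v for k,v in p.items() if k!="pixels"})
E
```

```text
pics
time 0.0
qpos [ 1.05000646e+00  2.87180464e-01  1.57820691e+00  5.59339070e-06
  1.27858067e+00 -1.50000545e-01]
dq [ 5.68255590e-04 -4.54240261e-04 -5.22063656e-05  3.27112127e-05
  8.24398259e-04 -1.48712677e-03]
joint_efforts [-2.58500349e-04 -4.05972898e+01 -2.92631543e+01 -3.98817321e-06
  5.79212996e-03 -2.63483422e-06]
eef_pos [0.24422395 0.6285558  0.22992111]
tcp_rot [ 1.84335108e-01  9.82862736e-01 -1.12063582e-03 -3.93448765e-04]
contact_force [ 0.09738323 -0.11094521 -0.78342307]
wrist_torque [0.03867822 0.00451062 0.04869693]
opening 0.9976365633198443
0.0187
side {'vfov': 48.325914314443835, 'cx': 316.1364750313666, 'cy': 241.9105307096667, 'rvec': array([ 2.04720039, -0.94910416,  0.44212951]), 'tvec': array([-0.28317989,  0.38401413,  1.03225648]), 'shot': 1}
top {'vfov': 54.07613540758348, 'cx': 330.3421163600154, 'cy': 245.04303072640818, 'rvec': array([ 2.20188489, -2.16887982,  0.0050558 ]), 'tvec': array([0.08422202, 0.49355041, 1.1780699 ]), 'shot': 2}
```

View pics/side0.png

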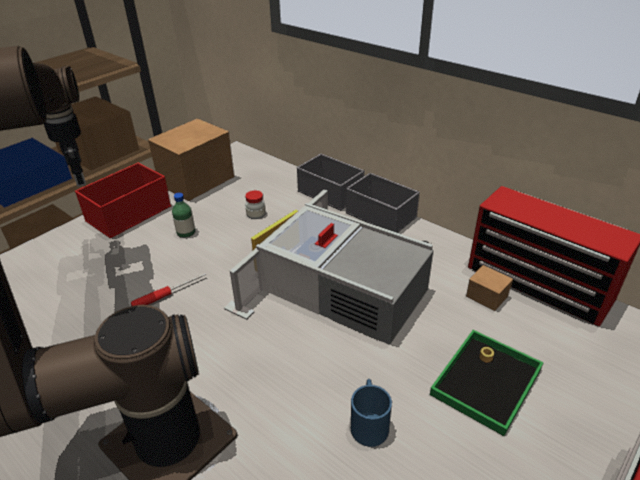

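View pics/top0.png

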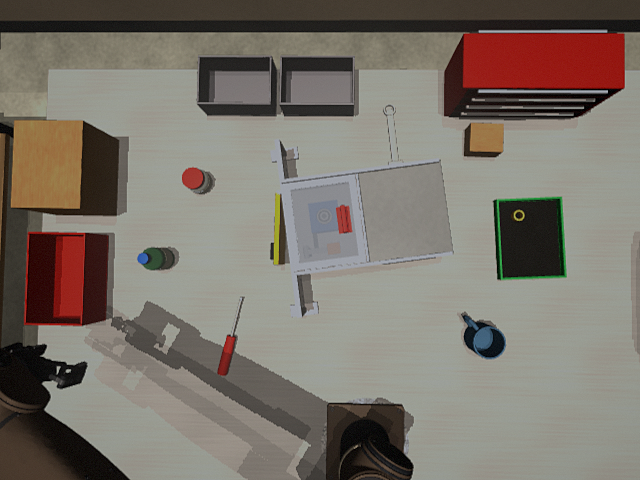

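The side view shows the box at about (340,265), its door ajar and yellow at about (275,230), and the tray at (488,380). In the top view the box is at about (365,215), the black plate at (272,250), and the tray at (530,238). Next I'll measure.

```bash
cat > h.py <<'E'
import numpy as np, cv2
from scipy.optimize import least_squares
def cam(p):
    f=240/np.tan(np.radians(p["vfov"])/2)
    K=np.array([[f,0,p["cx"]],[0,f,p["cy"]],[0,0,1]]); R,_=cv2.Rodrigues(np.array(p["rvec"])); return K,R,np.array(p["tvec"])
def proj(p,X):
    K,R,t=cam(p); u=(K@(R@np.atleast_2d(X).T+t[:,None])).T; return u[:,:2]/u[:,2:]
def onplane(p,rc,z):
    K,R,t=cam(p); d=R.T@np.linalg.solve(K,[rc[1],rc[0],1]); c=-R.T@t; return c+d*(z-c[2])/d[2]
def tri(ps,rcs):
    A=[];b=[]
    for p,rc in zip(ps,rcs):
        K,R,t=cam(p); d=R.T@np.linalg.solve(K,[rc[1],rc[0],1]); d/=np.linalg.norm(d); c=-R.T@t
        M=np.eye(3)-np.outer(d,d); A.append(M); b.append(M@c)
    return np.linalg.solve(sum(A),sum(b))
def b2w(pose,P):
    x,y,a=pose; P=np.atleast_2d(P); c,s=np.cos(a),np.sin(a)
    return np.c_[x+c*P[:,0]-s*P[:,1], y+s*P[:,0]+c*P[:,1], P[:,2]]
def w2b(pose,P):
    x,y,a=pose; P=np.atleast_2d(P)-[x,y,0]; c,s=np.cos(a),np.sin(a)
    return np.c_[c*P[:,0]+s*P[:,1], -s*P[:,0]+c*P[:,1], P[:,2]]
E
python3 - <<'E'
from plant import *
from plant import imaging,finder
from h import *
import pickle
ps={n:imaging.read_camera(n) for n in ("side","top")}
hz=dict(screen=.130,nest=.085,fin=.171,lever_pad=.112,push_plate=.091,passbox=0,bearing=.057,tray=0,bushing=.005,jar=0,bottle=0,carton=0,wrench=0,screwdriver=0,mug=0)
D={}
for l,z in hz.items():
    got={}
    for n,p in ps.items():
        r=finder.pinpoint(l,p)
        for q in r[:2]:
            print(l,n,np.round(q["location"],1),round(q["confidence"],2),np.round(onplane(p,q["location"],z),4))
        if r: got[n]=r[0]["location"]
    if len(got)==2: print("   tri",np.round(tri(list(ps.values()),[got["side"],got["top"]]),4))
    D[l]=got
pickle.dump((ps,D),open("d.pkl","wb"))
E
```

```text
screen side [227.9 284.4] 0.62 [0.5252 0.1833 0.13  ]
screen top [227.5 290.1] 0.64 [0.5265 0.1802 0.13  ]
   tri [0.5253 0.1812 0.1309]
nest side [290.3 172. ] 0.62 [0.2213 0.2603 0.085 ]
nest top [238.7 526.2] 0.3 [ 0.5109 -0.369   0.085 ]
   tri [ 0.2679 -0.1424  0.4378]
fin side [230.  321.3] 0.56 [0.5349 0.0671 0.171 ]
fin top [217.7 343. ] 0.95 [0.5465 0.0594 0.171 ]
   tri [0.5419 0.0643 0.1691]
lever_pad side [292.9 486.5] 0.17 [ 0.6463 -0.3156  0.112 ]
push_plate top [221.1 516.7] 0.55 [ 0.5513 -0.3449  0.091 ]
push_plate top [248.7 270.4] 0.52 [0.4785 0.2308 0.091 ]
passbox side [285.3 339. ] 0.85 [0.5567 0.0296 0.    ]
passbox top [220.8 360.2] 0.75 [0.5556 0.0168 0.    ]
   tri [0.5518 0.0202 0.0093]
tray side [381.7 485.4] 0.79 [ 0.5165 -0.399   0.    ]
tray top [238.6 526.8] 0.95 [ 0.516  -0.4026  0.    ]
   tri [ 0.5151 -0.4004  0.0029]
bushing side [357.4 487.2] 0.63 [ 0.5749 -0.3728  0.005 ]
bushing top [216.9 518. ] 0.46 [ 0.57   -0.3789  0.005 ]
bushing top [219.4 344.7] 0.17 [0.5582 0.0564 0.005 ]
   tri [ 0.5687 -0.3754  0.0127]
jar side [214.5 255. ] 0.73 [0.6458 0.4336 0.    ]
jar top [181.7 199.2] 0.57 [0.6518 0.4343 0.    ]
   tri [ 0.6513  0.4371 -0.0044]
bottle side [233.6 183. ] 0.76 [0.4421 0.5269 0.    ]
bottle top [250.9 268.6] 0.7 [0.4753 0.25   0.    ]
   tri [0.3966 0.2761 0.155 ]
carton side [292.5 482.9] 0.55 [ 0.7652 -0.2665  0.    ]
carton top [143.6 480. ] 0.68 [ 0.7566 -0.2851  0.    ]
carton top [214.7 516.2] 0.32 [ 0.5761 -0.3762  0.    ]
   tri [ 0.7488 -0.2762  0.0188]
wrench top [137.3 392.4] 0.71 [ 0.7713 -0.0627  0.    ]
screwdriver side [290.2 172.9] 0.96 [0.2705 0.3478 0.    ]
screwdriver top [332.5 233.3] 0.97 [0.2658 0.3362 0.    ]
screwdriver top [222.6 361.4] 0.59 [0.5511 0.0137 0.    ]
   tri [0.2659 0.3351 0.0104]
mug side [429.7 366.8] 0.88 [ 0.2643 -0.2764  0.    ]
mug top [332.8 478.3] 0.78 [ 0.2778 -0.2826  0.    ]
   tri [ 0.2725 -0.279  -0.0058]
```

```bash
cat >> h.py <<'E'
def overlay(p,pose,door,fn,crop,sc,hatch=0):
    img=p["pixels"][:,:,::-1].copy()
    x0,y0,x1,y1=crop
    img=cv2.resize(img[y0:y1,x0:x1],None,fx=sc,fy=sc,interpolation=cv2.INTER_CUBIC)
    def poly(P,col,closed=True):
        q=(proj(p,b2w(pose,P))-[x0,y0]+.5)*sc
        cv2.polylines(img,[np.round(q).astype(int)],closed,col,1)
    poly([[-.11,-.19,.13],[.11,-.19,.13],[.11,0,.13],[-.11,0,.13]],(0,0,255))
    poly([[-.11,0,.13],[.11,0,.13],[.11,.18,.13],[-.11,.18,.13]],(0,128,255))
    poly([[-.206,.168,.13],[.206,.168,.13],[.206,.18,.13],[-.206,.18,.13]],(255,0,0))
    poly([[-.03,.04-hatch,.171],[.03,.04-hatch,.171],[.03,.05-hatch,.171],[-.03,.05-hatch,.171]],(0,255,0))
    c,s=np.cos(door),np.sin(door)
    def dr(u,v,z): # u along door from hinge, v outwards
        return [.083-u*c+v*s, .181+u*s+v*c, z]
    poly([dr(0,0,.13),dr(.166,0,.13),dr(.166,.012,.13),dr(0,.012,.13)],(255,0,255))
    poly([dr(.115,.022,.066),dr(.155,.022,.066),dr(.155,.022,.116),dr(.115,.022,.116)],(255,255,0))
    poly([[-.073,.062,.112],[-.047,.062,.112],[-.047,.092,.112],[-.073,.092,.112]],(0,200,255))
    poly([[.02+.0195*np.cos(t),.09+.0195*np.sin(t),.085] for t in np.linspace(0,6.2,30)],(255,255,255))
    cv2.imwrite(fn,img)
E
python3 - <<'E'
from h import *
import pickle
ps,D=pickle.load(open("d.pkl","rb"))
obs=[("side","screen",[0,.174,.13]),("top","screen",[0,.174,.13]),("side","fin",[0,.045,.171]),("top","fin",[0,.045,.171]),("side","passbox",[0,0,0]),("top","passbox",[0,0,0])]
pts=[(n,[D[l][n][1],D[l][n][0]],X) for n,l,X in obs]
pts+=[("top",[440,160],[.11,-.19,.13]),("top",[452,253],[-.11,-.19,.13])]
r=least_squares(lambda q:np.concatenate([(proj(ps[n],b2w(q,X))[0]-uv) for n,uv,X in pts]),[.55,.02,.1],loss="soft_l1")
print(r.x,np.round(r.fun.reshape(-1,2),1))
overlay(ps["top"],r.x,.1,"pics/ov_top1.png",(240,120,470,330),3.4)
overlay(ps["side"],r.x,.1,"pics/ov_side1.png",(215,180,450,350),3.4)
E
```

```text
[0.55193608 0.01544418 0.14321758] [[-0.7 -1. ]
 [-3.2 -0.3]
 [ 5.1 -0.9]
 [-0.3  0.4]
 [ 3.1  3.3]
 [ 0.5  1.5]
 [-0.8 -1.4]
 [ 0.6  1.6]]
```

View pics/ov_top1.png

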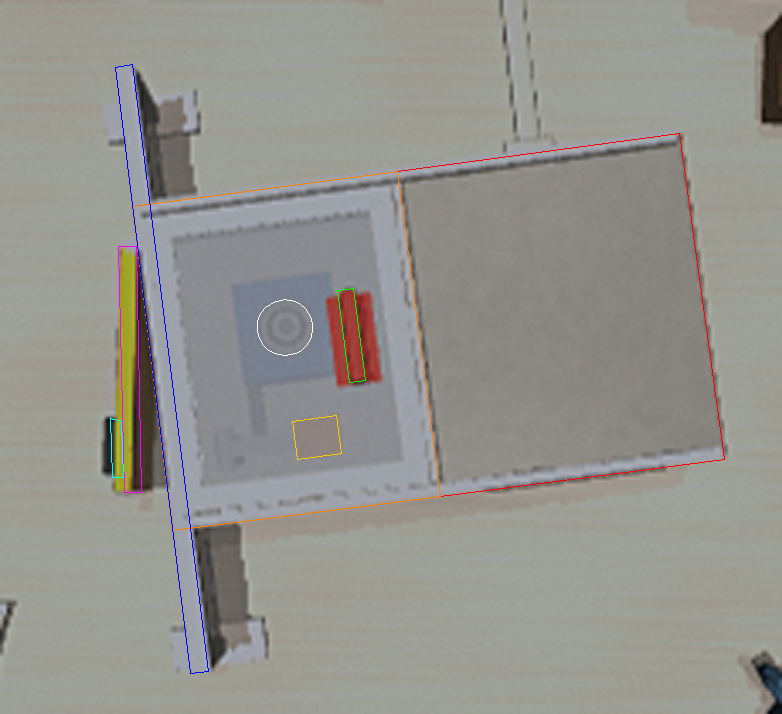

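View pics/ov_side1.png

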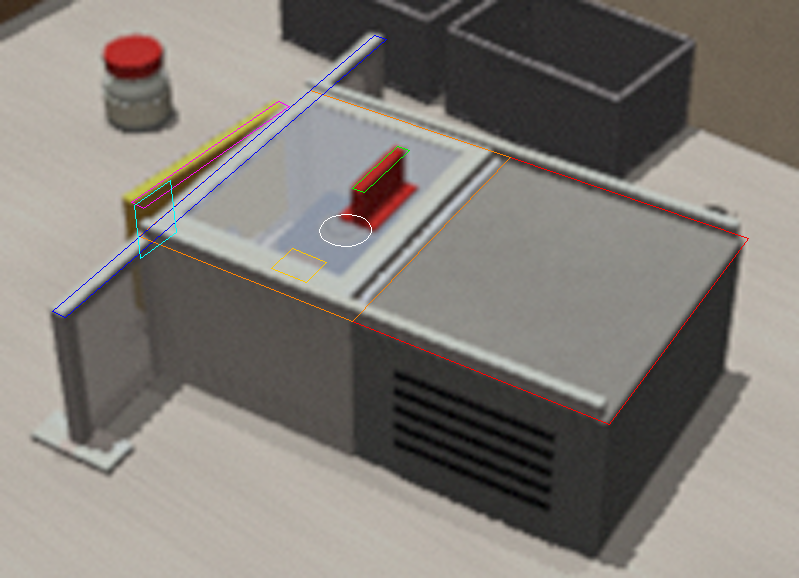

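The overlay agrees with the picture to 1–2 px in the top view. Plate, fin, lever and nest all sit on the model, and the door is about 0.1–0.15 rad ajar. Next I'll work out the door approach.

```bash
cat >> h.py <<'E'
from scipy.spatial.transform import Rotation as Rn
POSE=np.array([0.55193608,0.01544418,0.14321758])
def go(target_w,yaw=POSE[2]):
    """target TCP world + yaw of tool y; print shift/turn numbers"""
    from plant import telemetry
    s=telemetry.get_state(); R=Rn.from_quat(s["tcp_rot"]).as_matrix()
    yv=np.array([np.cos(yaw),np.sin(yaw),0]); z=np.array([0,0,-1.]); T=np.c_[np.cross(yv,z),yv,z]
    sh=R.T@(np.array(target_w)-s["eef_pos"]); rv=Rn.from_matrix(R.T@T).as_rotvec()
    print("t",round(s["time"],2),"at",np.round(s["eef_pos"],4),"box",np.round(w2b(POSE,s["eef_pos"])[0],4),"F",np.round(s["contact_force"],2),"open",round(s["opening"],3))
    print("shift",np.round(sh/.15,3),"|mm",np.round(sh*1000,1),"turn",np.round(rv/(np.pi/2),3))
def gob(P,yaw=POSE[2]): go(b2w(POSE,P)[0],yaw)
def boxF():
    from plant import telemetry
    s=telemetry.get_state(); c,sn=np.cos(POSE[2]),np.sin(POSE[2]); F=s["contact_force"]
    print("boxF",np.round([c*F[0]+sn*F[1],-sn*F[0]+c*F[1],F[2]],2),"box",np.round(w2b(POSE,s["eef_pos"])[0],4),"open",round(s["opening"],3),"t",round(s["time"],2))
E
python3 -c "
from h import *
gob([-.045,.275,.225]); gob([-.045,.275,.087])"
```

```text
t 1.7 at [0.2445 0.6291 0.2313] box [-0.2167  0.6513  0.2313] F [ 0.03  0.   -0.12] open 0.998
shift [-2.23  -1.622  0.042] |mm [-334.5 -243.3    6.3] turn [0.    0.    0.673]
t 1.7 at [0.2445 0.6291 0.2313] box [-0.2167  0.6513  0.2313] F [ 0.03  0.   -0.12] open 0.998
shift [-2.23  -1.622  0.962] |mm [-334.5 -243.3  144.3] turn [0.    0.    0.673]
```

```bash
python3 -m crank '[[-0.25,-0.18,0,0,0,0.09,0],[-0.5,-0.36,0,0,0,0.18,0],[-0.75,-0.54,0,0,0,0.27,0],[-1,-0.73,0,0,0,0.36,0],[-1,-0.73,0,0,0,0.45,0],[-1,-0.73,0,0,0,0.54,0],[-1,-0.73,0,0,0,0.63,0],[-1,-0.73,0,0,0,0.673,0],[-1,-0.73,0,0,0,0.673,0]]' 40; python3 -c "
from h import *
gob([-.045,.275,.225])"
```

```text
time: 2.6
eef_pos: [0.3448, 0.4726, 0.2314]
tcp_rot: [0.655, 0.756, 0.0, 0.0]
contact_force: [0.3, -0.7, -0.2]
opening: 0.002
t 2.6 at [0.3448 0.4726 0.2314] box [-0.1398  0.4821  0.2314] F [ 0.31 -0.75 -0.15] open 0.002
shift [-1.38   0.632  0.043] |mm [-207.    94.9    6.4] turn [ 0. -0. -0.]
```

```bash
python3 -m crank '[[-0.25,0.15,0,0,0,0,0],[-0.5,0.3,0,0,0,0,0],[-0.75,0.45,0,0,0,0,0],[-1,0.6,0,0,0,0,0],[-1,0.632,0,0,0,0,0]]'; python3 -m crank '[[-0.25,0,0.1,0,0,0,0],[-0.38,0,0.3,0,0,0,0],[-0.38,0,0.6,0,0,0,0],[-0.38,0,0.8,0,0,0,0],[-0.38,0,0.96,0,0,0,0],[-0.38,0,0.96,0,0,0,0],[-0.38,0,0.96,0,0,0,0]]'; python3 -c "
from h import *
boxF(); gob([-.05,.235,.089])
from plant import imaging
for n in ('side','top'):
    p=imaging.read_camera(n); overlay(p,POSE,.12,'pics/a_'+n+'.png',(215,140,470,330),3.1)"
```

```text
time: 3.1
eef_pos: [0.4625, 0.3344, 0.2315]
tcp_rot: [0.656, 0.755, -0.0, 0.001]
contact_force: [-0.1, 1.1, -0.2]
opening: -0.0
time: 3.8
eef_pos: [0.4679, 0.2819, 0.0876]
tcp_rot: [0.654, 0.756, -0.0, -0.0]
contact_force: [0.9, -0.4, 1.0]
opening: 0.001
boxF [ 0.79 -0.53  1.02] box [-0.0451  0.2757  0.0876] open 0.001 t 3.8
t 3.8 at [0.4679 0.2819 0.0876] box [-0.0451  0.2757  0.0876] F [ 0.85 -0.41  1.02] open 0.001
shift [-0.272 -0.033 -0.009] |mm [-40.7  -4.9  -1.4] turn [-0.    -0.     0.001]
```

View pics/a_top.png

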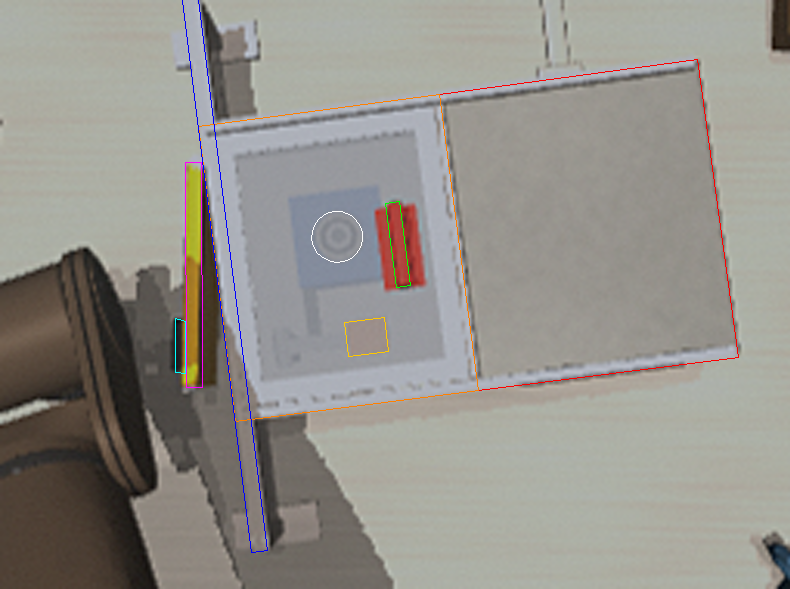

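View pics/a_side.png

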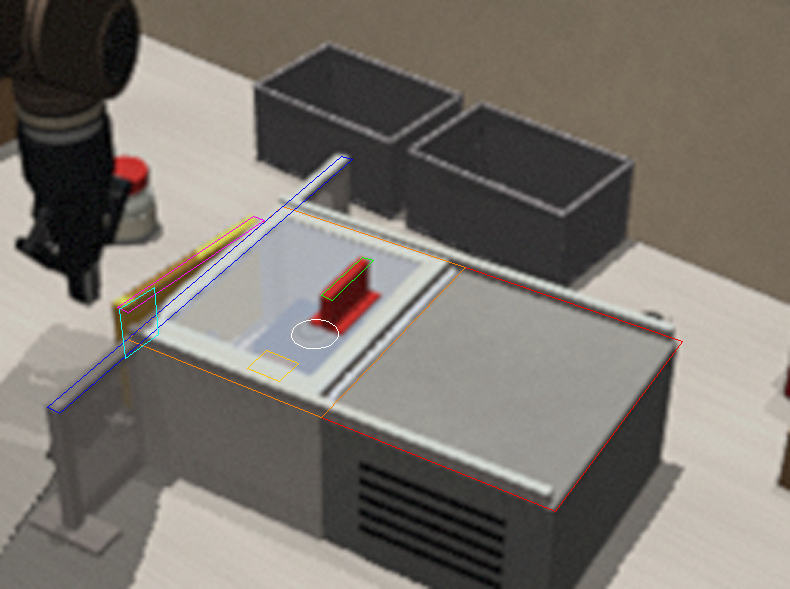

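Both views show the closed gripper standing off the clean side of the plate, with the door about 0.12 rad ajar. I'll push in slowly.

```bash
python3 -m crank '[[-0.06,-0.03,-0.01,0,0,0,0],[-0.12,-0.03,-0.01,0,0,0,0],[-0.17,-0.03,-0.01,0,0,0,0],[-0.22,-0.03,-0.01,0,0,0,0],[-0.27,-0.03,-0.01,0,0,0,0],[-0.3,-0.03,-0.01,0,0,0,0],[-0.33,-0.03,-0.01,0,0,0,0],[-0.36,-0.03,-0.01,0,0,0,0],[-0.37,-0.03,-0.01,0,0,0,0],[-0.38,-0.03,-0.01,0,0,0,0],[-0.38,-0.03,-0.01,0,0,0,0]]'; python3 -c "
from h import *
boxF()"
```

```text
time: 5.0
eef_pos: [0.4717, 0.2242, 0.0888]
tcp_rot: [0.655, 0.756, -0.0, 0.0]
contact_force: [-0.5, 0.9, 0.2]
opening: -0.001
boxF [-0.35  0.98  0.21] box [-0.0497  0.218   0.0888] open -0.001 t 5.0
```

```bash
python3 -m crank '[[-0.01,0,0,0,0,0,0],[-0.02,0,0,0,0,0,0],[-0.03,0,0,0,0,0,0],[-0.03,0,0,0,0,0,0]]'; python3 -c "
from h import *
boxF()"; python3 -m crank '[[-0.01,0,0,0,0,0,0],[-0.01,0,0,0,0,0,0]]'; python3 -c "
from h import *
boxF()"
```

```text
time: 5.4
eef_pos: [0.4724, 0.2197, 0.0889]
tcp_rot: [0.655, 0.756, 0.0, 0.0]
contact_force: [-0.2, 0.2, -0.1]
opening: 0.002
boxF [-0.16  0.23 -0.12] box [-0.0496  0.2135  0.0889] open 0.002 t 5.4
time: 5.6
eef_pos: [0.4725, 0.2186, 0.0888]
tcp_rot: [0.655, 0.756, 0.0, -0.0]
contact_force: [-0.1, 3.4, -0.2]
opening: -0.002
boxF [ 0.35  3.39 -0.18] box [-0.0496  0.2124  0.0888] open -0.002 t 5.6
```

```bash
python3 -m crank '[[-0.01,0,0,0,0,0,0],[-0.01,0,0,0,0,0,0]]'; python3 -c "
from h import *
boxF()"; python3 -m crank '[[-0.01,0,0,0,0,0,0],[-0.01,0,0,0,0,0,0],[-0.01,0,0,0,0,0,0]]'; python3 -c "
from h import *
boxF()"
```

```text
time: 5.8
eef_pos: [0.4726, 0.2174, 0.0888]
tcp_rot: [0.655, 0.756, 0.001, -0.0]
contact_force: [-0.8, 5.2, -0.1]
opening: -0.0
boxF [-0.08  5.29 -0.09] box [-0.0497  0.2112  0.0888] open -0.0 t 5.8
time: 6.1
eef_pos: [0.4728, 0.2164, 0.0889]
tcp_rot: [0.655, 0.756, 0.001, -0.001]
contact_force: [-0.8, 6.3, -0.1]
opening: -0.003
boxF [ 0.09  6.33 -0.14] box [-0.0496  0.2102  0.0889] open -0.003 t 6.1
```

The slope is about 2 N/mm, the rubber's own stiffness. First contact extrapolates to box y of about 0.2135 against the expected 0.214, so the door is against its frame. One more firm press and hold, then I'll back off.

```bash
python3 -m crank '[[-0.008,0,0,0,0,0,0],[-0.008,0,0,0,0,0,0],[-0.008,0,0,0,0,0,0]]'; python3 -c "
from h import *
boxF()"; python3 -m crank '[[0.05,0,0,0,0,0,0],[0.15,0,0,0,0,0,0],[0.2,0,-0.2,0,0,0,0],[0.2,0,-0.5,0,0,0,0],[0.2,0,-0.8,0,0,0,0],[0.2,0,-0.98,0,0,0,0],[0.2,0,-0.98,0,0,0,0]]';  python3 -c "
from h import *
boxF(); gob([0,.09,.235])
from plant import imaging
for n in ('side','top'):
    p=imaging.read_camera(n); overlay(p,POSE,0,'pics/b_'+n+'.png',(215,140,470,330),3.1)"
```

```text
time: 6.4
eef_pos: [0.4729, 0.2157, 0.0889]
tcp_rot: [0.655, 0.755, 0.001, -0.001]
contact_force: [-1.3, 8.6, -0.2]
opening: 0.001
boxF [-0.02  8.67 -0.22] box [-0.0496  0.2095  0.0889] open 0.001 t 6.4
time: 7.1
eef_pos: [0.4717, 0.2449, 0.2421]
tcp_rot: [0.655, 0.756, 0.004, 0.004]
contact_force: [0.3, 0.7, 1.1]
opening: 0.004
boxF [0.43 0.64 1.05] box [-0.0466  0.2385  0.2421] open 0.004 t 7.1
t 7.1 at [0.4717 0.2449 0.2421] box [-0.0466  0.2385  0.2421] F [0.34 0.69 1.05] open 0.004
shift [-0.99   0.31   0.051] |mm [-148.6   46.5    7.6] turn [ 0.007 -0.     0.   ]
```

View pics/b_side.png

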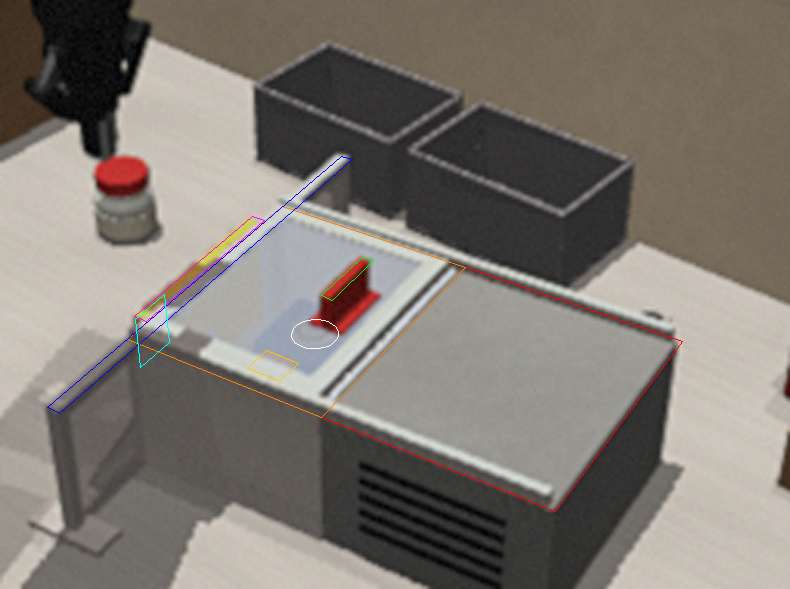

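View pics/b_top.png

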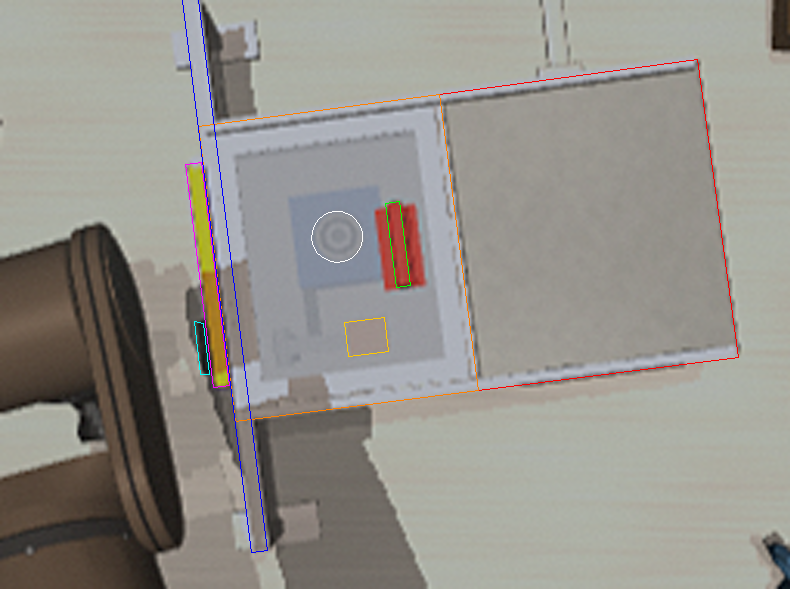

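Both views now show the door flush along the frame (the magenta shut outline covers the yellow edge) and the hatch still shut. Next comes the fin.

```bash
python3 -m crank '[[-0.25,0.1,0,0,0,0,0],[-0.5,0.2,0,0,0,0,0],[-0.75,0.31,0,0,0,0,0],[-0.97,0.31,0,0,0,0,0],[-0.97,0.31,0,0,0,0,0],[-0.97,0.31,0,0,0,0,0]]';  python3 -c "
from h import *
boxF(); gob([0,.09,.154])"
```

```text
time: 7.8
eef_pos: [0.5347, 0.106, 0.2335]
tcp_rot: [0.656, 0.755, -0.001, -0.002]
contact_force: [-0.3, 0.7, -0.3]
opening: 0.003
boxF [-0.17  0.74 -0.3 ] box [-0.0042  0.0921  0.2335] open 0.003 t 7.8
t 7.8 at [0.5347 0.106  0.2335] box [-0.0042  0.0921  0.2335] F [-0.28  0.71 -0.3 ] open 0.003
shift [-0.014  0.03   0.53 ] |mm [-2.1  4.5 79.5] turn [-0.003 -0.    -0.001]
```

```bash
python3 -m crank '[[0,0.01,0.15,0,0,0,0],[0,0.02,0.3,0,0,0,0],[0,0.02,0.42,0,0,0,0],[0,0.02,0.52,0,0,0,0],[0,0.02,0.52,0,0,0,0],[0,0.02,0.52,0,0,0,0]]';  python3 -c "
from h import *
boxF(); gob([0,.062,.154])"
```

```text
time: 8.4
eef_pos: [0.5383, 0.1075, 0.1577]
tcp_rot: [0.654, 0.756, -0.0, -0.0]
contact_force: [0.3, 0.7, 0.5]
opening: 0.002
boxF [0.37 0.65 0.51] box [-0.0003  0.0931  0.1577] open 0.002 t 8.4
t 8.4 at [0.5383 0.1075 0.1577] box [-0.0003  0.0931  0.1577] F [0.27 0.7  0.51] open 0.002
shift [-0.207  0.002  0.024] |mm [-31.1   0.3   3.7] turn [-0. -0.  0.]
```

```bash
python3 -m crank '[[-0.1,0,0.02,0,0,0,0],[-0.17,0,0.02,0,0,0,0],[-0.21,0,0.02,0,0,0,0],[-0.25,0,0.02,0,0,0,0],[-0.3,0,0.02,0,0,0,0],[-0.36,0,0.02,0,0,0,0],[-0.42,0,0.02,0,0,0,0],[-0.42,0,0.02,0,0,0,0]]';  python3 -c "
from h import *
boxF()
from plant import imaging
for n in ('side','top'):
    p=imaging.read_camera(n); overlay(p,POSE,0,'pics/c_'+n+'.png',(215,140,470,330),3.1,hatch=.03)"
```

```text
time: 9.2
eef_pos: [0.5476, 0.043, 0.1547]
tcp_rot: [0.655, 0.755, -0.001, 0.0]
contact_force: [-0.4, -0.6, 0.7]
opening: 0.0
boxF [-0.52 -0.56  0.71] box [-0.0004  0.0279  0.1547] open 0.0 t 9.2
```

View pics/c_side.png

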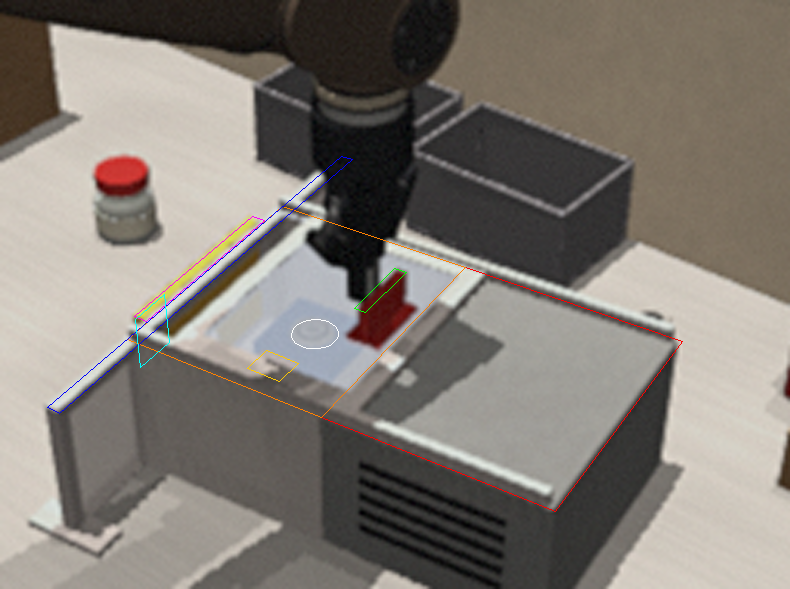

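The fin is moving with the finger and the door stays shut. I'll continue.

```bash
python3 -m crank '[[-0.07,0,0,0,0,0,0],[-0.15,0,0,0,0,0,0],[-0.23,0,0,0,0,0,0],[-0.31,0,0,0,0,0,0],[-0.39,0,0,0,0,0,0],[-0.47,0,0,0,0,0,0],[-0.55,0,0,0,0,0,0],[-0.62,0,0,0,0,0,0],[-0.69,0,0,0,0,0,0],[-0.74,0,0,0,0,0,0],[-0.76,0,0,0,0,0,0],[-0.76,0,0,0,0,0,0]]';  python3 -c "
from h import *
boxF()"; python3 -m crank '[[-0.03,0,0,0,0,0,0],[-0.06,0,0,0,0,0,0],[-0.08,0,0,0,0,0,0],[-0.08,0,0,0,0,0,0]]';  python3 -c "
from h import *
boxF()"
```

```text
time: 10.5
eef_pos: [0.5643, -0.0692, 0.1553]
tcp_rot: [0.655, 0.756, -0.0, 0.001]
contact_force: [0.5, -0.7, -0.3]
opening: 0.0
boxF [ 0.4  -0.8  -0.28] box [ 1.000e-04 -8.560e-02  1.553e-01] open 0.0 t 10.5
time: 10.9
eef_pos: [0.5658, -0.0808, 0.1552]
tcp_rot: [0.655, 0.756, -0.0, 0.001]
contact_force: [-0.1, -1.3, 0.6]
opening: 0.0
boxF [-0.29 -1.29  0.6 ] box [ 0.     -0.0973  0.1552] open 0.0 t 10.9
```

```bash
python3 -m crank '[[-0.02,0,0,0,0,0,0],[-0.03,0,0,0,0,0,0],[-0.035,0,0,0,0,0,0],[-0.035,0,0,0,0,0,0]]';  python3 -c "
from h import *
boxF()"; python3 -m crank '[[-0.01,0,0,0,0,0,0],[-0.015,0,0,0,0,0,0],[-0.015,0,0,0,0,0,0]]';  python3 -c "
from h import *
boxF()"
```

```text
time: 11.3
eef_pos: [0.5663, -0.0856, 0.1549]
tcp_rot: [0.655, 0.756, -0.0, 0.0]
contact_force: [0.0, -0.2, 1.0]
opening: -0.002
boxF [ 0.02 -0.21  0.97] box [-0.0002 -0.102   0.1549] open -0.002 t 11.3
time: 11.6
eef_pos: [0.5665, -0.0877, 0.1548]
tcp_rot: [0.655, 0.756, -0.0, 0.0]
contact_force: [0.6, 1.2, 1.4]
opening: 0.001
boxF [0.76 1.14 1.43] box [-0.0003 -0.1042  0.1548] open 0.001 t 11.6
```

```bash
python3 -m crank '[[-0.01,0,0,0,0,0,0],[-0.01,0,0,0,0,0,0]]';  python3 -c "
from h import *
boxF()"; python3 -m crank '[[0.06,0,0,0,0,0,0],[0.1,0,-0.15,0,0,0,0],[0.2,0,-0.35,0,0,0,0],[0.5,-0.1,-0.5,0,0,0,0],[0.8,-0.2,-0.5,0,0,0,0],[1,-0.3,-0.5,0,0,0,0],[1,-0.4,-0.5,0,0,0,0],[1,-0.4,-0.5,0,0,0,0]]'; python3 -c "
from h import *
boxF(); gob([-.06,.077,.2])
from plant import imaging
for n in ('side','top'):
    p=imaging.read_camera(n); overlay(p,POSE,0,'pics/d_'+n+'.png',(215,140,470,330),3.1,hatch=.165)"
```

```text
time: 11.8
eef_pos: [0.5666, -0.0878, 0.1549]
tcp_rot: [0.655, 0.756, 0.001, -0.001]
contact_force: [-0.5, 5.8, 2.8]
opening: -0.004
boxF [0.33 5.8  2.78] box [-0.0003 -0.1043  0.1549] open -0.004 t 11.8
time: 12.6
eef_pos: [0.4845, 0.0514, 0.2295]
tcp_rot: [0.654, 0.756, -0.001, 0.0]
contact_force: [0.0, -0.4, -0.4]
opening: 0.0
boxF [-0.01 -0.43 -0.35] box [-0.0616  0.0453  0.2295] open 0.0 t 12.6
t 12.6 at [0.4845 0.0514 0.2295] box [-0.0616  0.0453  0.2295] F [ 0.05 -0.43 -0.35] open 0.0
shift [0.212 0.011 0.197] |mm [31.8  1.7 29.5] turn [-0.     0.001  0.001]
```

View pics/d_side.png

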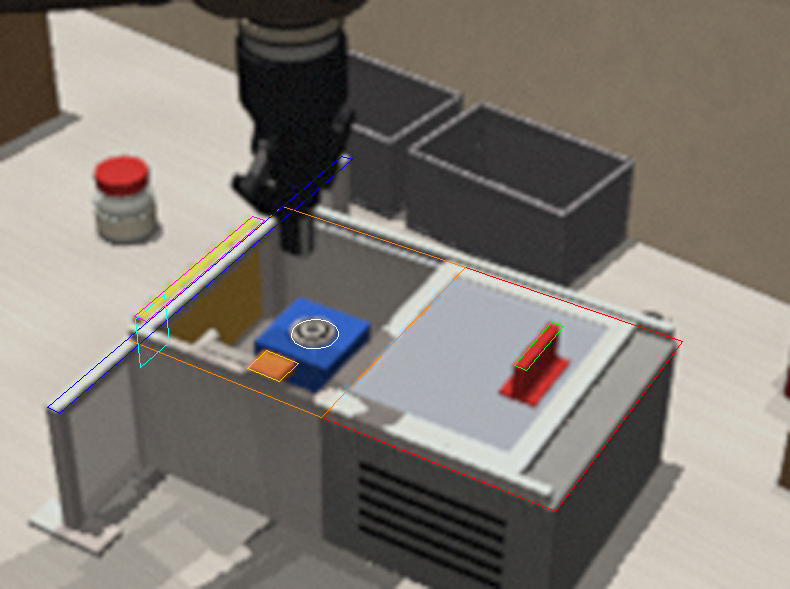

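View pics/d_top.png

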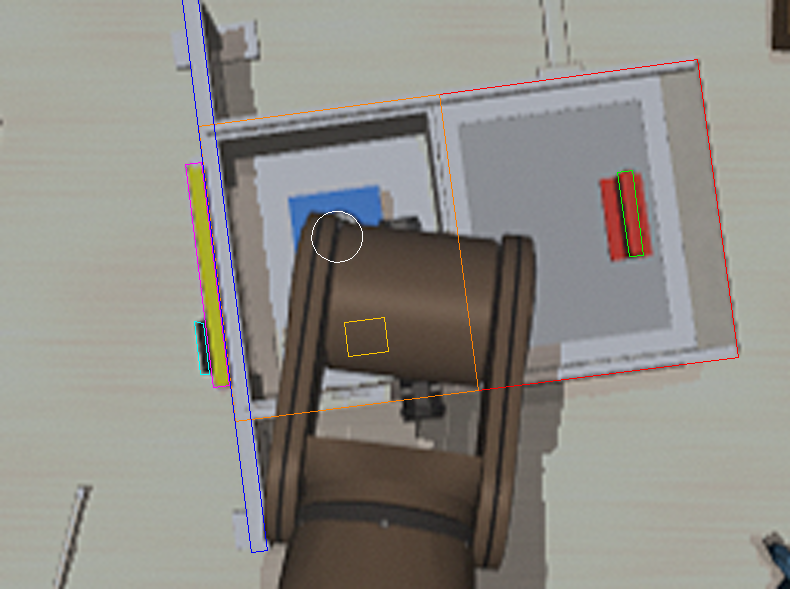

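The hatch overlay at 165 mm matches, the door is shut, and the lever pad and bearing lie on their model outlines. Next I'll press the lever.

```bash
python3 -m crank '[[0.1,0.01,0,0,0,0,0],[0.21,0.01,0.1,0,0,0,0],[0.21,0.01,0.3,0,0,0,0],[0.21,0.01,0.5,0,0,0,0],[0.21,0.01,0.65,0,0,0,0],[0.21,0.01,0.74,0,0,0,0],[0.21,0.01,0.74,0,0,0,0]]';  python3 -c "
from h import *
boxF(); gob([-.06,.077,.094])"
```

```text
time: 13.4
eef_pos: [0.4821, 0.0817, 0.1166]
tcp_rot: [0.655, 0.755, -0.002, -0.002]
contact_force: [0.1, 0.6, 0.1]
opening: -0.001
boxF [0.14 0.59 0.1 ] box [-0.0597  0.0755  0.1166] open -0.001 t 13.4
t 13.4 at [0.4821 0.0817 0.1166] box [-0.0597  0.0755  0.1166] F [0.05 0.6  0.1 ] open -0.001
shift [ 0.01  -0.002  0.151] |mm [ 1.5 -0.2 22.6] turn [-0.003 -0.    -0.001]
```

```bash
python3 -m crank '[[0,0,0.02,0,0,0,0],[0,0,0.04,0,0,0,0],[0,0,0.06,0,0,0,0],[0,0,0.08,0,0,0,0],[0,0,0.1,0,0,0,0],[0,0,0.12,0,0,0,0],[0,0,0.13,0,0,0,0],[0,0,0.13,0,0,0,0]]';  python3 -c "
from h import *
boxF()"
```

```text
time: 14.2
eef_pos: [0.4835, 0.0822, 0.0994]
tcp_rot: [0.655, 0.756, 0.001, 0.0]
contact_force: [1.7, -2.2, 3.1]
opening: -0.001
boxF [ 1.38 -2.41  3.06] box [-0.0582  0.0759  0.0994] open -0.001 t 14.2
```

```bash
python3 -m crank '[[0,0,0.015,0,0,0,0],[0,0,0.02,0,0,0,0],[0,0,0.02,0,0,0,0]]';  python3 -c "
from h import *
boxF()"
```

```text
time: 14.5
eef_pos: [0.4831, 0.0825, 0.0963]
tcp_rot: [0.655, 0.756, 0.0, -0.0]
contact_force: [2.0, -1.2, 1.9]
opening: -0.002
boxF [ 1.77 -1.48  1.87] box [-0.0585  0.0762  0.0963] open -0.002 t 14.5
```

```bash
python3 -m crank '[[0,0,0.012,0,0,0,0],[0,0,0.02,0,0,0,0],[0,0,0.02,0,0,0,0]]';  python3 -c "
from h import *
boxF()"; python3 -m crank '[[0,0,0.012,0,0,0,0],[0,0,0.02,0,0,0,0],[0,0,0.02,0,0,0,0]]';  python3 -c "
from h import *
boxF()"
```

```text
time: 14.8
eef_pos: [0.4835, 0.0825, 0.0957]
tcp_rot: [0.655, 0.756, -0.0, -0.0]
contact_force: [-3.7, -0.3, 14.4]
opening: 0.003
boxF [-3.75  0.26 14.37] box [-0.0582  0.0762  0.0957] open 0.003 t 14.8
time: 15.1
eef_pos: [0.4837, 0.0826, 0.0952]
tcp_rot: [0.655, 0.756, -0.0, -0.001]
contact_force: [-8.9, -0.2, 28.6]
opening: 0.001
boxF [-8.85  1.03 28.55] box [-0.0579  0.0762  0.0952] open 0.001 t 15.1
```

The lever is on its hard stop. I'll lift off and check that the bearing rose.

```bash
python3 -m crank '[[0,0,-0.05,0,0,0,0],[0,0,-0.2,0,0,0,0],[0,0,-0.5,0,0,0,0],[0,0,-0.8,0,0,0,0.6],[0,0,-0.8,0,0,0,0.6],[0,0,-0.8,0,0,0,0.6],[0,0,-0.8,0,0,0,0.6]]'; python3 -c "
from h import *
boxF(); 
from plant import imaging,finder
p=imaging.read_camera('side'); cv2.imwrite('pics/e_side.png',cv2.resize(p['pixels'][180:320,240:440,::-1],None,fx=4,fy=4,interpolation=cv2.INTER_CUBIC))
for r in finder.masks_of('bearing',p): print(r['confidence'],r['extent'])
for n in ('bearing','nest','lever_pad'):
  for r in finder.pinpoint(n,p): print(n,r, )
print(proj(p,b2w(POSE,[[.02,.09,.057],[.02,.09,.073],[.02,.09,.103],[.02,.09,.085]])))
gob([.02,.09,.15])
"
```

```text
time: 15.8
eef_pos: [0.4812, 0.0825, 0.2078]
tcp_rot: [0.655, 0.756, -0.002, -0.002]
contact_force: [0.0, -0.4, 0.1]
opening: 0.599
boxF [-0.02 -0.45  0.14] box [-0.0605  0.0765  0.2078] open 0.599 t 15.8
0.51 [307.9, 238.8, 324.3, 247.7]
bearing {'location': [252.2, 316.0], 'confidence': 0.64}
nest {'location': [245.9, 319.0], 'confidence': 0.7}
nest {'location': [250.9, 385.8], 'confidence': 0.22}
lever_pad {'location': [262.2, 299.7], 'confidence': 0.61}
lever_pad {'location': [290.4, 485.7], 'confidence': 0.49}
[[316.22599598 255.66099748]
 [316.08497615 250.80602186]
 [315.81515451 241.51670863]
 [315.97790465 247.11980635]]
t 16.05 at [0.4822 0.0823 0.2088] box [-0.0595  0.0761  0.2088] F [ 0.01 -0.01  0.71] open 0.597
shift [0.093 0.531 0.39 ] |mm [13.9 79.7 58.5] turn [-0.002 -0.    -0.   ]
```

View pics/e_side.png

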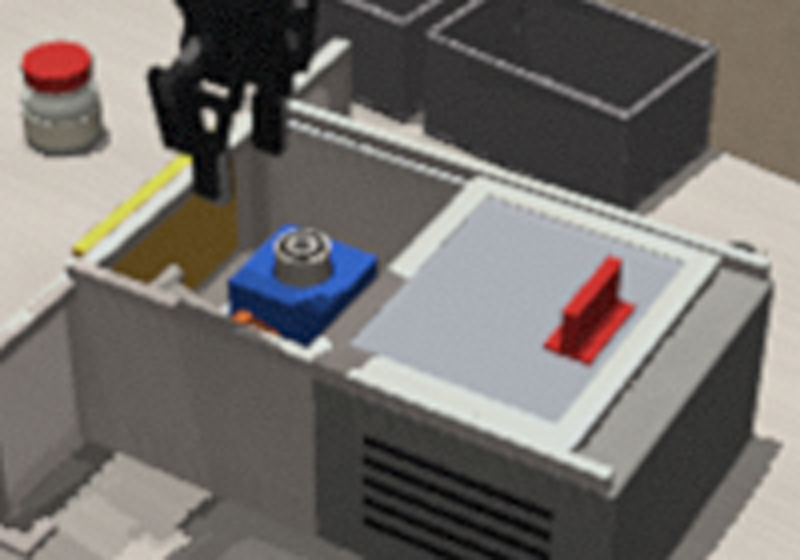

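The bearing stands about 18 mm proud at (315,241) in the side view, where the model puts it, and the lever is down. Next I'll line up over the bearing and descend.

```bash
python3 -m crank '[[0.05,0.25,0,0,0,0,0.65],[0.09,0.53,0.1,0,0,0,0.65],[0.09,0.53,0.3,0,0,0,0.65],[0.09,0.53,0.5,0,0,0,0.65],[0.09,0.53,0.5,0,0,0,0.65],[0.09,0.53,0.5,0,0,0,0.65]]';  python3 -c "
from h import *
boxF(); gob([.02,.09,.084])"
```

```text
time: 16.65
eef_pos: [0.5593, 0.1069, 0.1347]
tcp_rot: [0.655, 0.756, -0.001, -0.001]
contact_force: [-0.0, -0.4, -0.0]
opening: 0.649
boxF [-0.09 -0.35 -0.01] box [0.0203 0.0895 0.1347] open 0.649 t 16.65
t 16.65 at [0.5593 0.1069 0.1347] box [0.0203 0.0895 0.1347] F [-0.04 -0.36 -0.01] open 0.649
shift [ 0.004 -0.001  0.338] |mm [ 0.5 -0.2 50.7] turn [-0.001 -0.    -0.   ]
```

```bash
python3 -m crank '[[0,0,0.1,0,0,0,0.65],[0,0,0.2,0,0,0,0.65],[0,0,0.28,0,0,0,0.65],[0,0,0.33,0,0,0,0.65],[0,0,0.33,0,0,0,0.65],[0,0,0.33,0,0,0,0.65]]';  python3 -c "
from h import *
boxF()
from plant import imaging
p=imaging.read_camera('side'); cv2.imwrite('pics/f_side.png',cv2.resize(p['pixels'][180:320,240:440,::-1],None,fx=4,fy=4,interpolation=cv2.INTER_CUBIC))"
```

```text
time: 17.25
eef_pos: [0.5598, 0.1069, 0.0858]
tcp_rot: [0.655, 0.756, -0.0, -0.0]
contact_force: [-0.8, -0.4, 0.0]
opening: 0.65
boxF [-0.82 -0.26  0.01] box [0.0209 0.0894 0.0858] open 0.65 t 17.25
```

View pics/f_side.png

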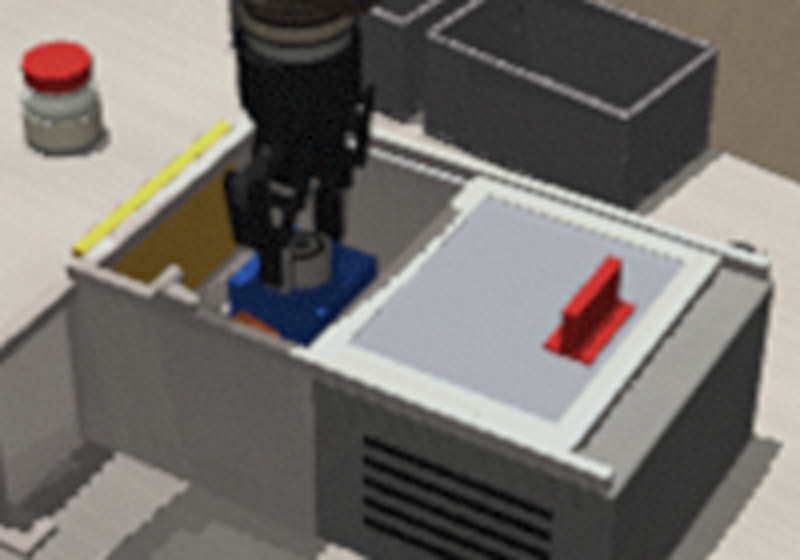

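The fingers straddle the bearing with no contact force. I'll lower 2 mm and grip.

```bash
python3 -m crank '[[0,0,0.015,0,0,0,0.5],[0,0,0.015,0,0,0,0.4],[0,0,0.015,0,0,0,0.3],[0,0,0.015,0,0,0,0.2],[0,0,0.015,0,0,0,0.2],[0,0,0.015,0,0,0,0.2]]' 50;  python3 -c "
from h import *
boxF()"
```

```text
time: 17.9
eef_pos: [0.56, 0.1069, 0.0843]
tcp_rot: [0.655, 0.756, 0.0, 0.0]
contact_force: [-2.1, -0.3, 5.6]
opening: 0.399
boxF [-2.15  0.01  5.62] box [0.021  0.0894 0.0843] open 0.399 t 17.9
```

```bash
python3 -m crank '[[0,0,0,0,0,0,0.2],[0,0,-0.005,0,0,0,0.2],[0,0,-0.01,0,0,0,0.2],[0,0,-0.02,0,0,0,0.2],[0,0,-0.02,0,0,0,0.2]]';  python3 -c "
from h import *
boxF()
from plant import imaging
p=imaging.read_camera('side'); cv2.imwrite('pics/g_side.png',cv2.resize(p['pixels'][180:320,240:440,::-1],None,fx=4,fy=4,interpolation=cv2.INTER_CUBIC))"
```

```text
time: 18.4
eef_pos: [0.5596, 0.1069, 0.0862]
tcp_rot: [0.655, 0.756, -0.0, -0.0]
contact_force: [0.1, 0.1, -1.4]
opening: 0.402
boxF [ 0.08  0.11 -1.39] box [0.0206 0.0895 0.0862] open 0.402 t 18.4
```

View pics/g_side.png

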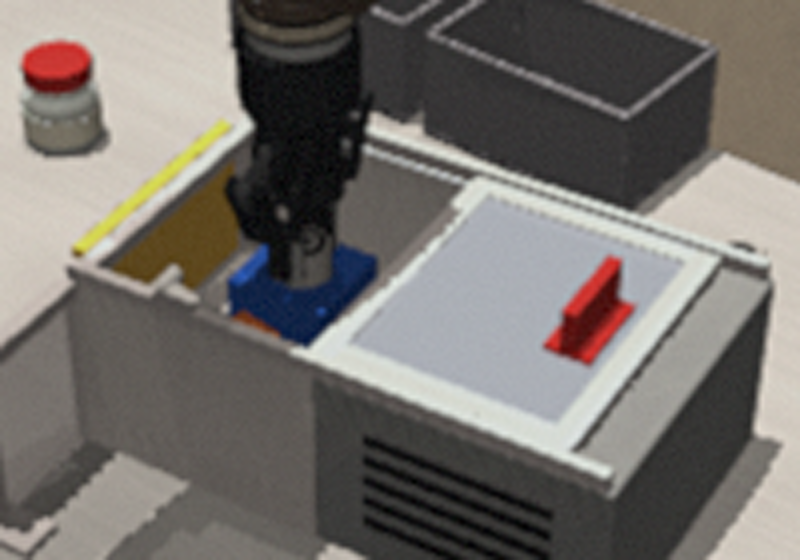

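```bash
python3 -m crank '[[0,0,-0.05,0,0,0,0.2],[0,0,-0.12,0,0,0,0.2],[0,0,-0.22,0,0,0,0.2],[0,0,-0.34,0,0,0,0.2],[0,0,-0.5,0,0,0,0.2],[0,0,-0.66,0,0,0,0.2],[0,0,-0.82,0,0,0,0.2],[0,0,-0.96,0,0,0,0.2],[0,0,-1,0,0,0,0.2],[0,0,-1,0,0,0,0.2]]';  python3 -c "
from h import *
boxF()
from plant import imaging,finder
p=imaging.read_camera('side'); cv2.imwrite('pics/h_side.png',cv2.resize(p['pixels'][140:300,230:430,::-1],None,fx=3.7,fy=3.7,interpolation=cv2.INTER_CUBIC))
t=imaging.read_camera('top')
m=finder.masks_of('tray',t)[0]
print(m['confidence'],m['extent'])
c,_=cv2.findContours(m['pixels'].astype('uint8'),0,2); c=max(c,key=cv2.contourArea)
r=cv2.minAreaRect(c); print(r)
b=cv2.boxPoints(r); 
W=np.array([onplane(t,[v,u],.02) for u,v in b]); print(W, W.mean(0))
go([.49,-.405,.23],W and 0 if 0 else POSE[2])
"
```

```text
time: 19.45
eef_pos: [0.5605, 0.1069, 0.2388]
tcp_rot: [0.655, 0.756, 0.001, 0.001]
contact_force: [1.0, 0.2, -1.2]
opening: 0.398
boxF [ 1.01  0.01 -1.22] box [0.0216 0.0893 0.2388] open 0.398 t 19.45
0.97 [492.9, 194.5, 567.1, 277.9]
((529.470947265625, 238.35891723632812), (83.35413360595703, 70.92841339111328), 86.49646759033203)
[[ 0.61258191 -0.3083612   0.02      ]
 [ 0.62531221 -0.48189191  0.02      ]
 [ 0.4196739  -0.49361699  0.02      ]
 [ 0.40608639 -0.32136965  0.02      ]] [ 0.5159136  -0.40130994  0.02      ]
t 19.6 at [0.559  0.1069 0.2352] box [0.02   0.0895 0.2352] F [ 0.05 -0.86 -1.67] open 0.399
shift [-3.312 -0.941  0.036] |mm [-496.9 -141.1    5.4] turn [-0.002 -0.    -0.   ]
```

View pics/h_side.png

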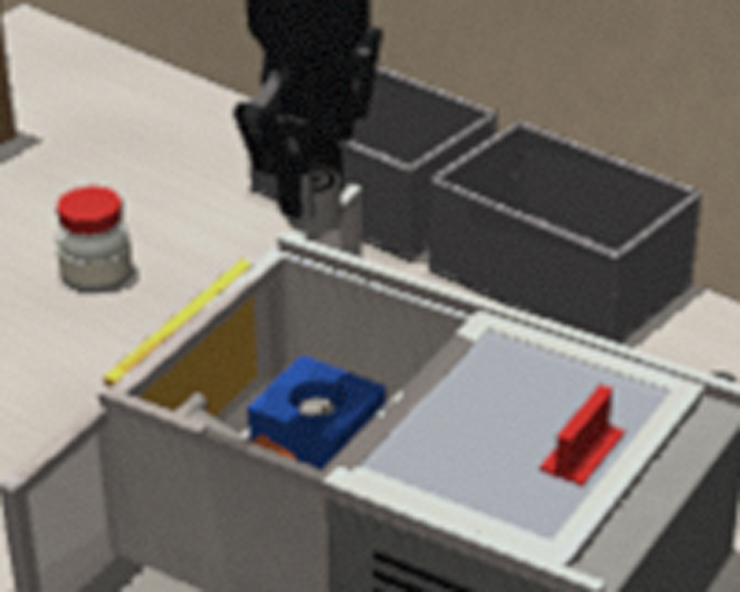

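The bearing is held upright with the pocket empty and the hatch and door unchanged. The tray centre is at (0.516, -0.402). Now to carry it over.

```bash
python3 -m crank '[[-0.1,-0.03,0,0,0,0,0.2],[-0.25,-0.07,0,0,0,0,0.2],[-0.45,-0.13,0,0,0,0,0.2],[-0.65,-0.19,0,0,0,0,0.2],[-0.85,-0.25,0,0,0,0,0.2],[-1,-0.29,0,0,0,0,0.2]]'; python3 -m crank '[[-0.2,-0.06,0,0,0,0,0.2],[-0.4,-0.12,0,0,0,0,0.2],[-0.6,-0.18,0,0,0,0,0.2],[-0.8,-0.24,0,0,0,0,0.2],[-1,-0.29,0,0,0,0,0.2]]'; python3 -m crank '[[-0.2,-0.06,0,0,0,0,0.2],[-0.4,-0.12,0,0,0,0,0.2],[-0.6,-0.18,0,0,0,0,0.2],[-0.8,-0.24,0,0,0,0,0.2],[-0.95,-0.28,0,0,0,0,0.2],[-1,-0.29,0,0,0,0,0.2],[-1,-0.29,0,0,0,0,0.2],[-1,-0.29,0,0,0,0,0.2]]'; python3 -c "
from h import *
go([.485,-.415,.1])
from plant import imaging
for n in ('side','top'):
    p=imaging.read_camera(n); cv2.imwrite('pics/i_'+n+'.png',p['pixels'][:,:,::-1])"
```

```text
time: 20.2
eef_pos: [0.5368, -0.0502, 0.2354]
tcp_rot: [0.655, 0.755, -0.001, -0.001]
contact_force: [1.0, -0.6, -1.0]
opening: 0.402
time: 20.7
eef_pos: [0.5149, -0.2043, 0.2354]
tcp_rot: [0.655, 0.756, -0.0, -0.001]
contact_force: [1.3, -1.0, -1.3]
opening: 0.401
time: 21.5
eef_pos: [0.4944, -0.3563, 0.2359]
tcp_rot: [0.655, 0.756, 0.0, -0.001]
contact_force: [0.3, -0.2, -1.7]
opening: 0.403
t 21.5 at [ 0.4944 -0.3563  0.2359] box [-0.1101 -0.3597  0.2359] F [ 0.3  -0.18 -1.67] open 0.403
shift [-0.38  -0.117  0.906] |mm [-56.9 -17.5 135.9] turn [-0.    -0.001 -0.   ]
```

View pics/i_side.png

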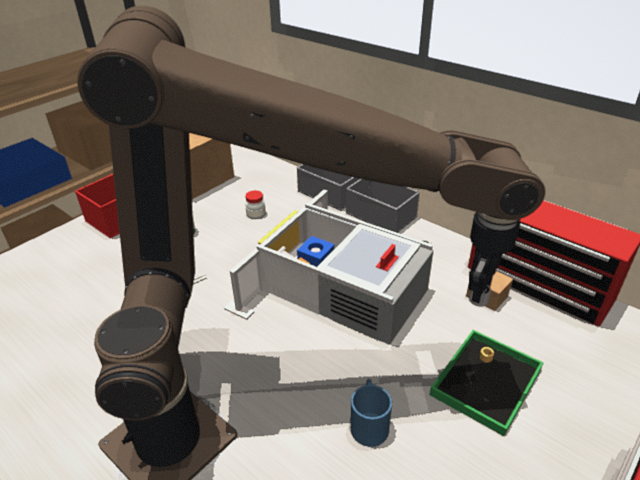

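```bash
python3 -m crank '[[-0.2,-0.06,0.05,0,0,0,0.2],[-0.38,-0.12,0.15,0,0,0,0.2],[-0.38,-0.12,0.35,0,0,0,0.2],[-0.38,-0.12,0.55,0,0,0,0.2],[-0.38,-0.12,0.75,0,0,0,0.2],[-0.38,-0.12,0.9,0,0,0,0.2],[-0.38,-0.12,0.94,0,0,0,0.2],[-0.38,-0.12,0.94,0,0,0,0.2]]'; python3 -c "
from h import *
go([.485,-.415,.03])
from plant import imaging
for n in ('side','top'):
    p=imaging.read_camera(n); 
    x0,y0=(400,240) if n=='side' else (450,150)
    cv2.imwrite('pics/j_'+n+'.png',cv2.resize(p['pixels'][y0:y0+200,x0:x0+180,::-1],None,fx=3,fy=3,interpolation=cv2.INTER_CUBIC))"
```

```text
time: 22.4
eef_pos: [0.4849, -0.4148, 0.0947]
tcp_rot: [0.654, 0.756, 0.0, -0.001]
contact_force: [0.4, 0.4, -0.8]
opening: 0.406
t 22.4 at [ 0.4849 -0.4148  0.0947] box [-0.1277 -0.4163  0.0947] F [ 0.39  0.36 -0.78] open 0.406
shift [-0.002  0.001  0.431] |mm [-0.3  0.1 64.7] turn [-0.001 -0.001  0.001]
```

View pics/j_side.png

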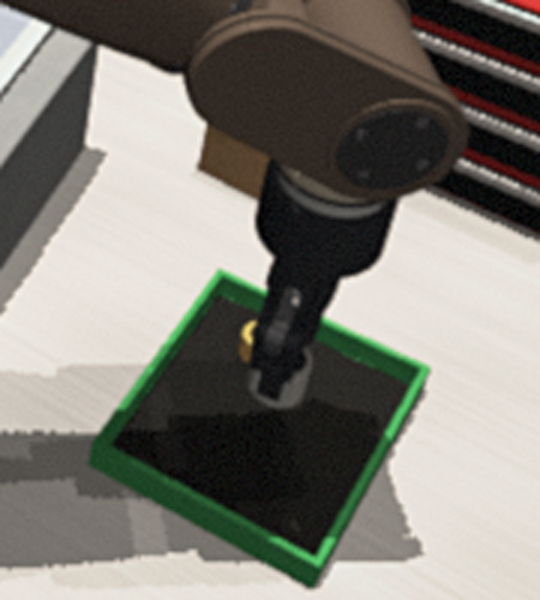

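```bash
python3 -m crank '[[0,0,0.08,0,0,0,0.2],[0,0,0.17,0,0,0,0.2],[0,0,0.26,0,0,0,0.2],[0,0,0.34,0,0,0,0.2],[0,0,0.4,0,0,0,0.2],[0,0,0.44,0,0,0,0.2],[0,0,0.46,0,0,0,0.2],[0,0,0.46,0,0,0,0.2],[0,0,0.46,0,0,0,0.2]]'; python3 -c "
from h import *
boxF()"; python3 -m crank '[[0,0,0.015,0,0,0,0.2],[0,0,0.03,0,0,0,0.2],[0,0,0.03,0,0,0,0.2],[0,0,0.03,0,0,0,0.2]]'; python3 -c "
from h import *
go([.485,-.415,.0155]);boxF()"
```

```text
time: 23.4
eef_pos: [0.4852, -0.4164, 0.0271]
tcp_rot: [0.655, 0.756, -0.0, 0.0]
contact_force: [-0.1, 0.2, -0.6]
opening: 0.401
boxF [-0.05  0.2  -0.59] box [-0.1277 -0.4179  0.0271] open 0.401 t 23.4
time: 23.8
eef_pos: [0.4849, -0.416, 0.022]
tcp_rot: [0.655, 0.756, 0.0, -0.0]
contact_force: [-0.2, 0.4, -0.9]
opening: 0.404
t 23.8 at [ 0.4849 -0.416   0.022 ] box [-0.1279 -0.4175  0.022 ] F [-0.24  0.41 -0.93] open 0.404
shift [0.007 0.002 0.044] |mm [1.  0.2 6.5] turn [-0. -0. -0.]
boxF [-0.18  0.44 -0.93] box [-0.1279 -0.4175  0.022 ] open 0.404 t 23.8
```

```bash
python3 -m crank '[[0,0,0.01,0,0,0,0.2],[0,0,0.02,0,0,0,0.2],[0,0,0.02,0,0,0,0.2],[0,0,0.02,0,0,0,0.2]]'; python3 -m crank '[[0,0,0.01,0,0,0,0.2],[0,0,0.01,0,0,0,0.2],[0,0,0.01,0,0,0,0.2]]';  python3 -m crank '[[0,0,0.007,0,0,0,0.2],[0,0,0.007,0,0,0,0.2],[0,0,0.007,0,0,0,0.2]]'
```

```text
time: 24.2
eef_pos: [0.4849, -0.416, 0.0189]
tcp_rot: [0.655, 0.756, 0.0, -0.0]
contact_force: [0.3, -0.3, -0.1]
opening: 0.403
time: 24.5
eef_pos: [0.4849, -0.416, 0.0175]
tcp_rot: [0.655, 0.756, 0.0, -0.0]
contact_force: [-0.1, -0.6, -1.2]
opening: 0.396
time: 24.8
eef_pos: [0.485, -0.4161, 0.0165]
tcp_rot: [0.655, 0.756, -0.0, -0.0]
contact_force: [0.7, 0.1, -1.4]
opening: 0.401
```

```bash
python3 -m crank '[[0,0,0.007,0,0,0,0.2],[0,0,0.007,0,0,0,0.2],[0,0,0.007,0,0,0,0.2]]';  python3 -m crank '[[0,0,0.005,0,0,0,0.2],[0,0,0.005,0,0,0,0.2],[0,0,0.005,0,0,0,0.2]]'
```

```text
time: 25.1
eef_pos: [0.4851, -0.4162, 0.0163]
tcp_rot: [0.655, 0.756, -0.0, 0.0]
contact_force: [-2.4, 1.5, 4.6]
opening: 0.399
time: 25.4
eef_pos: [0.4851, -0.4162, 0.0163]
tcp_rot: [0.655, 0.756, -0.0, -0.0]
contact_force: [-3.1, 3.6, 9.0]
opening: 0.401
```

Touched down at TCP z 0.0163, as expected. I'll relieve the force and then open gently, partway.

```bash
python3 -m crank '[[0,0,-0.004,0,0,0,0.2],[0,0,-0.007,0,0,0,0.2],[0,0,-0.007,0,0,0,0.42],[0,0,-0.007,0,0,0,0.46],[0,0,-0.007,0,0,0,0.5],[0,0,-0.007,0,0,0,0.55],[0,0,-0.007,0,0,0,0.6],[0,0,-0.007,0,0,0,0.6]]'; python3 -c "
from h import *
boxF()
from plant import imaging
p=imaging.read_camera('side'); cv2.imwrite('pics/k_side.png',cv2.resize(p['pixels'][310:460,400:580,::-1],None,fx=4,fy=4,interpolation=cv2.INTER_CUBIC))"
```

```text
time: 26.2
eef_pos: [0.4849, -0.416, 0.0156]
tcp_rot: [0.655, 0.756, 0.0, -0.0]
contact_force: [-0.7, -0.2, -0.4]
opening: 0.599
boxF [-0.68 -0.08 -0.36] box [-0.1279 -0.4175  0.0156] open 0.599 t 26.2
```

View pics/k_side.png

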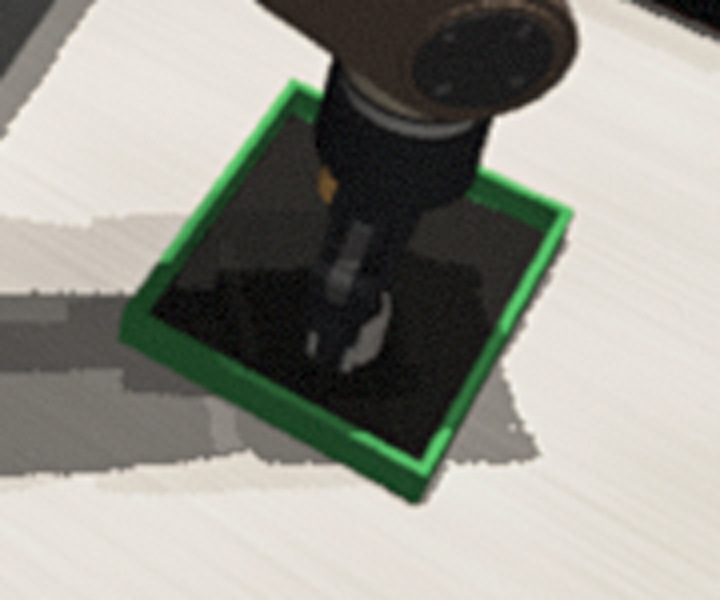

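The fingers are open round the bearing with no force. I'll lift straight up, move aside and look.

```bash
python3 -m crank '[[0,0,-0.04,0,0,0,0.6],[0,0,-0.12,0,0,0,0.6],[0,0,-0.25,0,0,0,0.6],[0,0,-0.45,0,0,0,0.6],[0,0,-0.7,0,0,0,0.6],[0,0,-0.95,0,0,0,0.6],[0,0,-1,0,0,0,0.6]]'; python3 -m crank '[[0.2,-0.05,-0.15,0,0,0,0.6],[0.45,-0.1,-0.3,0,0,0,0.6],[0.7,-0.1,-0.3,0,0,0,0.6],[1,-0.1,-0.3,0,0,0,0.6],[1,-0.1,-0.3,0,0,0,0.6],[1,-0.1,-0.3,0,0,0,0.6]]'; python3 -c "
from h import *
boxF()
from plant import imaging,finder
ps=[imaging.read_camera(n) for n in ('side','top')]
for n,p in zip(('side','top'),ps):
    cv2.imwrite('pics/l_'+n+'.png',p['pixels'][:,:,::-1])
for l in ('bearing','bushing','tray'):
    rr=[finder.pinpoint(l,p) for p in ps]
    for r,p in zip(rr,ps):
        for q in r[:2]: print(l,q, np.round(onplane(p,q['location'],.005),4))
"
```

```text
time: 26.95
eef_pos: [0.4873, -0.4187, 0.1737]
tcp_rot: [0.655, 0.756, -0.001, 0.006]
contact_force: [-0.0, -0.4, 1.0]
opening: 0.597
time: 27.55
eef_pos: [0.4487, -0.269, 0.211]
tcp_rot: [0.654, 0.756, -0.0, 0.0]
contact_force: [0.6, -0.1, 0.3]
opening: 0.6
boxF [ 0.59 -0.21  0.32] box [-0.1428 -0.2668  0.211 ] open 0.6 t 27.55
bearing {'location': [395.3, 486.1], 'confidence': 0.92} [ 0.482  -0.4171  0.005 ]
bearing {'location': [227.9, 283.3], 'confidence': 0.22} [0.6448 0.3118 0.005 ]
bushing {'location': [356.4, 484.9], 'confidence': 0.52} [ 0.5743 -0.3677  0.005 ]
bushing {'location': [251.4, 386.4], 'confidence': 0.19} [0.7443 0.013  0.005 ]
bushing {'location': [217.9, 514.7], 'confidence': 0.59} [ 0.5674 -0.3707  0.005 ]
tray {'location': [379.9, 484.8], 'confidence': 0.58} [ 0.5158 -0.397   0.005 ]
tray {'location': [237.8, 527.3], 'confidence': 0.81} [ 0.5178 -0.4019  0.005 ]
tray {'location': [135.5, 392.6], 'confidence': 0.18} [ 0.7745 -0.0627  0.005 ]
```

View pics/l_side.png

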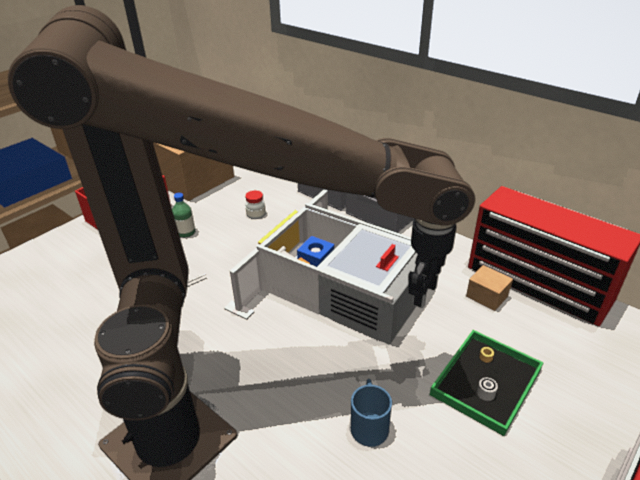

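View pics/l_top.png

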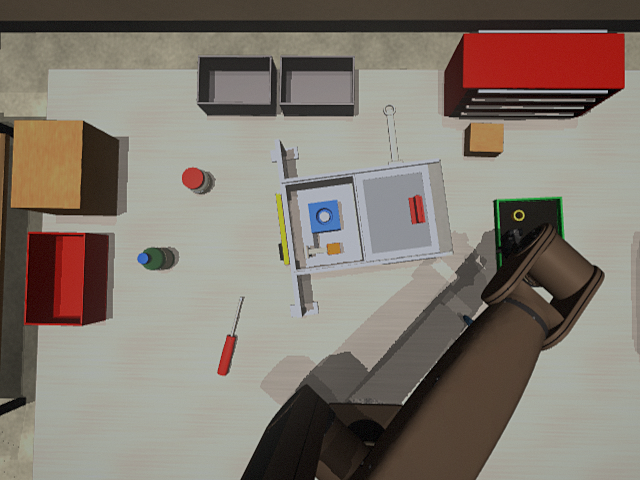

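Side view: the bearing stands upright in the tray at (487,388), the bushing is unmoved at (487,354), the hatch is open with the fin at (388,258), and the door is flush. Top view: the bystanders are where they were, and the arm is free in the air. I'll hand it in.

```bash
python3 -c "
from plant import ticket
print(ticket.sign_off())"
```

```text
the job is handed in; nothing more can be done
None
```

The bearing is out of the pass box and standing upright in the green tray. I handed the job in at about 28 s of the 70 s; the hand-in gave no verdict.

- **Inner door:** it was about 0.12 rad ajar. I pressed the push plate up to 8.7 N. The force rose at about 2 N/mm, the rubber's own stiffness, and contact was within about 1 mm of where a shut door puts it. Later pictures still show the door flush.
- **Hatch:** I slid it by the fin to its stop, where I felt 5.8 N, and the picture overlay matched 165 mm open.
- **Ejector:** I pressed the lever to its hard stop at about 29 N, and the picture showed the bearing about 18 mm above the nest.
- **Bearing:** I gripped it at 50 N. The opening read 34 mm for a 36 mm part, but the weight and the pictures confirmed the hold. It touched down peaking at about 9 N.
- **Last checks:** the side camera puts the bearing at world (0.482, -0.417), about 34 mm and 16 mm from the tray centre, so within the limits. The top camera could not confirm this because the arm hid the bearing. The arm was clear of everything.
- **Bystanders:** I re-measured only the bushing, and it read within about 8 mm of its first position. The jar, bottle, carton, wrench and screwdriver look unmoved by eye in the last pictures. The mug was mostly hidden in the top view and looks unmoved in the side view.

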